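# Catch the falling incubator cover and ease it shut

### The arm

A 7-joint arm with a two-finger parallel gripper is mounted at the origin on the work surface. World frame = base frame: x ahead of the robot, y to its left, z up, the work surface at z = 0. Lengths are in m, angles in rad, forces in N, time in s.
With the tool pointing down it reaches from about 0.4 to 0.85 m from the base axis. Payload 10.4 kg.
Tool frame: the origin (TCP) lies at the very end of the fingers, on their centre line; the grasp point (between the pads) lies 19 mm behind it (grasp_offset is the distance from the TCP to the grasp point, in m); z points along the fingers, y is the line along which they close (so a half turn about z gives the same grasp; the last joint's range is limited). The gripper opens to 85 mm and grips with 20 to 120 N. Pads are 22 mm wide; open, the fingers measure 114 mm over their backs; the gripper's body (76 mm by 85 mm) begins 54 mm behind the grasp point. The pads swing forward as they close: fully open they stand 13 mm farther back than shut.
Start: joints at [1.093, 0.332, -0.065, 1.46, 0.022, 1.35, -0.088], TCP at [0.275, -0.561, 0.197] pointing down, gripper open.
Joint ranges: [-2.6, 2.6], [-0.5, 2.12], [-1.47, 1.34], [0.16, 2.42], [-1.27, 4.41], [0.06, 2.06], [-2.6, 2.6]. Speed limits (rad/s): [2.22, 2.22, 2.79, 2.79, 3.14, 3.14, 3.14].

### API

Orientations are given as a unit quaternion [x, y, z, w].
In Python, from workcell import * gives the robot as it stands.
- The arm moves only by the tool jog_arm, never from a script. Its argument "plan" is a list of rows, each a list of 3 entries, a list of its own where there are three numbers: the turn, a rotation vector about the tool's x, y, z in rad, then the shift along the tool's x, y, z in m, then the finger opening in m, from 0 to 0.0854. A call has 1 to 8 rows; each row is the pose to reach, as a shift and turn from the pose commanded when the call began, along the tool's axes at that moment; what a row does not reach only later rows make up. A row lasts 1/12 s, in which the tool goes at most 41.7 mm and 7.16 degrees, less where a joint would pass 70% of its speed; a pose out of reach is approached as far as the arm can. A call with a gripper value outside its range is refused whole. The fingers move at their own pace and stop on an object; "force" is the grip in N (left out, the last holds). Time passes only in rows, so rows that repeat a pose let the fingers close. It gives the time, the measured TCP pose, the force, the opening and the grip force at its end, in the units of the state.
- get_obs(): the state, without advancing time (a new reading comes with each control period).
- camera(name): name is "scene" or "top"; returns a dict with "img" (400x640x3 uint8, red, green, blue), "mtx" (3x3 intrinsics, pixels), "k1" (the pictures are not rectified: a ray, as slopes to the right and down, at radius r is drawn at 1 + k1 r^2 times it, then the intrinsics apply), "extrinsics" (4x4, takes a point from camera to world coordinates). Camera axes: x right, y down, z forward; pixel columns grow to the right and rows downward; lengths in m; the calibration is good to about 2 mm. A picture is of the moment at which its call begins. There is no depth.
- hand_in(): hands the job in; it is judged then, once.
The state is a dict: "clock": time; "joint_pos": joint angles; "joint_velocities": joint speeds; "tau": joint torques, N m; "position": TCP position; "ee_rot": TCP orientation; "ft_force": force on the tool from outside, world axes, zero at the start; "torque": the same for the moment, N m; "grip_width": opening from 0.0 (shut) to 1.0 (fully open); "grasp_force": force on a finger pad.
Only numpy, scipy, OpenCV 4.12 (cv2) and the standard library are available. Lean on these libraries where they do the work, as an engineer would, in place of code of your own. Each camera call takes 0.05 s, during which the arm holds its last target. There are 200 camera calls.

### The job

The cover of the small dry-block incubator stands open, leaning back. Push it forward off its balance from behind and let it fall free of the fingers, then catch it from below on the outside of the fingers while it is still clearly open, and lower it fully shut without letting it bump. Never pinch or press the cover hard, leave the tubes and the bottle beside it standing where they are, and finish clear of everything.

Things in the scene. Friction and masses are not known exactly. Their poses are not given: they have to be found in the camera images.
- incubator: Grey dry-block incubator, fixed, purple-capped tubes below its rim. Open-topped box 120 mm deep (own x), 200 mm wide (own y), 90 mm high; behind it (own x 60 to 115 mm) a bay 75 mm high. Origin: centre of the box's underside, on the bench. Own x points from the front wall (x = -60 mm, the robot's side) to the hinge; z is up.
- cover (a joint): Angle of the white cover, rad: 0 shut (level on the rim), 1.57 upright, 1.8 leaning back on its stop. The hinge is stiff and damped: the cover stays where it is put within 0.15 rad of upright; pushed forward below 1.3 rad it falls by itself, slowly at first, in 2.3 to 4.1 s from 1.2 to 0.5 rad, and nears shut at 0.35 to 0.6 rad/s, which counts as a bump. About 0.3 kg.
- cover_edge (a point): Middle of the cover's free edge, on its underside face (it looks at the robot while open; the plate's 8 mm lie behind it). The cover is a flat white plastic plate, 200 mm wide, 150 mm from hinge to free edge. Shut, it overhangs the front wall by 30 mm as a free lip, its underside 90 mm above the bench. Axes turn with the cover; shut, they are the incubator's.
- cover_hinge (a point): Middle of the hinge line, at the incubator's own (60, 0, 90) mm; the line runs along the incubator's own y. The underside face of the cover passes through this line.
- tube_a: Loose 50 ml conical tube standing upside down on its purple cap beside the incubator, 35 mm across the cap, 109 mm tall, leave alone. Origin: centre of its underside.
- tube_b: A second tube like the first, leave alone. Origin: centre of its underside.
- reagent: Loose amber bottle with a white cap, 60 mm across, 120 mm tall, standing beside the incubator, leave alone. Origin: centre of its underside.

How it is judged:
On the way, in this order (a step that is already met when the one before it is completed fails the run):
1. the cover has been tipped forward and falls free, touched by nothing (between 0.4 and 1.35 rad, for 0.2 s) (value of joint cover between 0.4 and 1.35 rad and velocity of joint cover below -0.03 rad/s and contact force between each of the arm, the fingers and cover below 0.05 N), for 0.2 s.
2. the cover is caught: it rests on the fingers, still more than 0.12 rad open, its fall checked to under 0.25 rad/s (for 0.2 s) (contact force between the fingers and cover above 0.3 N and value of joint cover between 0.12 and 1.25 rad and velocity of joint cover above -0.25 rad/s), for 0.2 s.
At the end, for the whole second after the job is handed in: The cover is fully shut (within 0.02 rad) and at rest, and both tubes and the bottle stand upright within 20 mm of where they were (value of joint cover between -0.03 and 0.02 rad and distance of each of tube_a, tube_b, reagent from where it was at the start of the episode below 0.02 m and angle between each of tube_a, tube_b, reagent's own z axis and vertical below 0.2 rad); the robot touches nothing.
It fails at once if the cover bumps shut: faster than 0.3 rad/s within 0.12 rad of shut (value of joint cover below 0.12 rad and velocity of joint cover below -0.3 rad/s).
It fails at once if the cover is pinched or pressed with more than 12 N (contact force between any of the fingers, the arm and cover above 12 N).
It fails at once if a tube or the bottle is shifted by 20 mm, lifted or tipped (distance of any of tube_a, tube_b, reagent from where it was at the start of the episode above 0.02 m or angle between any of tube_a, tube_b, reagent's own z axis and vertical above 0.3 rad).
It also fails if it takes over 59 s, if anything falls off the work surface, if the arm or the gripper's body presses on something with over 40 N, if the wrist force passes 120 N, or if a joint passes its speed limit or range.

## Working session

There is one attempt and no reset: what is moved stays moved. The work goes in short steps, Python scripts to look and compute and a tool call to move; the robot and the scene stay as the last step left them, time stands still between calls to the robot, and variables do not carry over. Pictures are saved under pics/ and viewed, at most 10 in all, crops included, and the job is handed in when it is done.

Besides the shell and the picture viewer there is one more tool, called as name(argument=value, ...) on one line, values as JSON. jog_arm: Moves the arm, as the interface text tells. Its arguments: {"type":"object","properties":{"plan":{"type":"array"},"force":{"type":"number"}},"required":["plan"]}

```bash
ls; mkdir -p pics; cat > h.py <<'E'
from workcell import *
import numpy as np, cv2
from scipy.spatial.transform import Rotation as R
def snap(n,f):
    c=camera(n); cv2.imwrite('pics/'+f,c['img'][:,:,::-1]); return c
def ray(c,uv):
    K=np.array(c['mtx']);E=np.array(c['extrinsics'])
    d=np.array([(uv[0]-K[0,2])/K[0,0],(uv[1]-K[1,2])/K[1,1]]);s=d.copy()
    for _ in range(30): s=d/(1+c['k1']*(s@s))
    return E[:3,3],E[:3,:3]@np.array([s[0],s[1],1])
def onz(c,uv,z):
    o,d=ray(c,uv); return o+d*(z-o[2])/d[2]
def proj(c,p):
    K=np.array(c['mtx']);E=np.array(c['extrinsics'])
    q=E[:3,:3].T@(np.array(p)-E[:3,3]);s=q[:2]/q[2];s=s*(1+c['k1']*(s@s))
    return K[:2,:2]@s+K[:2,2]
def tri(c1,u1,c2,u2):
    A=[];b=[]
    for c,u in((c1,u1),(c2,u2)):
        o,d=ray(c,u);d=d/np.linalg.norm(d);P=np.eye(3)-np.outer(d,d);A.append(P);b.append(P@o)
    return np.linalg.lstsq(np.vstack(A),np.hstack(b),rcond=None)[0]
E
python3 - <<'E'
from h import *
import pickle
a=snap('scene','s0.png');b=snap('top','t0.png')
pickle.dump((a,b),open('c.pkl','wb'))
for c in(a,b):print(np.round(c['mtx'],1),c['k1'],np.round(c['extrinsics'],3))
o=get_obs();print(o)
E
```

```text
pics
[[445.4   0.  329.4]
 [  0.  445.4 199.4]
 [  0.    0.    1. ]] -0.04504547115311992 [[-0.706  0.563 -0.43   1.025]
 [ 0.708  0.563 -0.427  0.496]
 [ 0.002 -0.606 -0.796  0.903]
 [ 0.     0.     0.     1.   ]]
[[501.3   0.  320.7]
 [  0.  501.3 194.3]
 [  0.    0.    1. ]] -0.06478077888494073 [[-0.021 -0.986  0.168  0.414]
 [-1.     0.02  -0.008  0.052]
 [ 0.005 -0.168 -0.986  1.149]
 [ 0.     0.     0.     1.   ]]
{'clock': 0.1, 'joint_pos': array([ 1.0933926 ,  0.33278241, -0.06467947,  1.46084757,  0.02159428,
        1.34991199, -0.08850053]), 'joint_velocities': array([ 0.00022468, -0.00179706,  0.00136109, -0.00182682,  0.00065197,
       -0.0003531 , -0.00156492]), 'tau': array([ 3.29051582e-03, -6.26743913e+01,  5.07114781e-02, -3.92430711e+01,
        1.64269132e-02,  7.04213278e-03,  3.99952489e-05]), 'position': array([ 0.27437363, -0.56113422,  0.19631653]), 'ee_rot': array([ 9.74255479e-01,  2.25445932e-01, -1.69793272e-04, -6.03731401e-04]), 'ft_force': array([0.20087799, 0.04598736, 0.66019203]), 'torque': array([0.0068567 , 0.03806432, 0.02747297]), 'grasp_force': 0.0, 'grip_width': 0.9997459504448634}
```

View pics/s0.png

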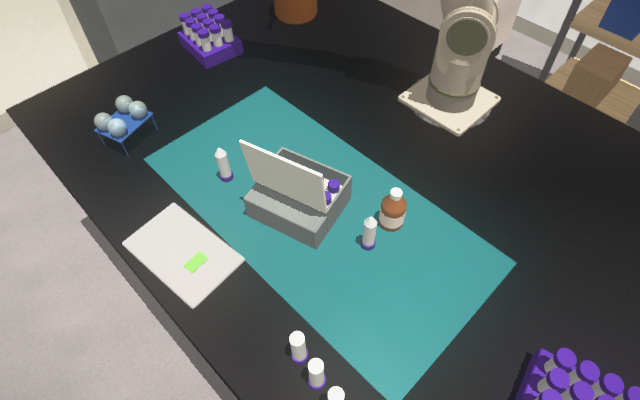

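View pics/t0.png

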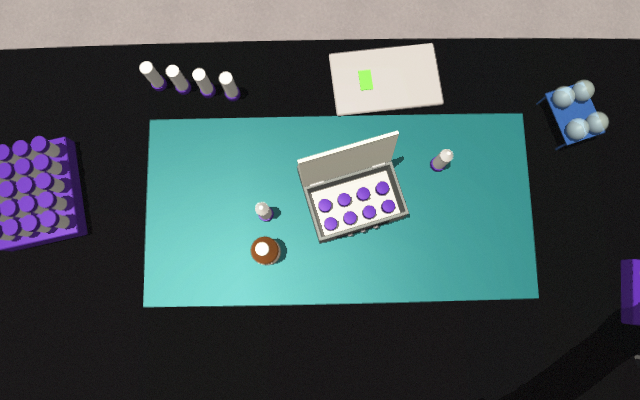

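The scene view shows the cover's free edge from (243,144) to (326,185), the bottle at (393,210), and tubes at (224,165) and (369,233). In the top view the box's front rim corners are near (321,241) and (408,215), and the cover's free edge runs from (298,160) to (397,133). I'll zoom in.

```bash
python3 - <<'E'
from h import *
import pickle
a,b=pickle.load(open('c.pkl','rb'))
i=b['img'][120:260,230:470,::-1];cv2.imwrite('pics/z.png',cv2.resize(i,None,fx=3.3,fy=3.3,interpolation=cv2.INTER_CUBIC))
for uv in[(321,241),(408,215),(307,186),(390,165)]:print(uv,onz(b,uv,.09).round(3))
print('edge',tri(a,(243,144),b,(397,133)),tri(a,(326,185),b,(298,160)))
for s,t,h in[((229,180),(435,168),0),((369,247),(268,217),0),((392,228),(266,252),0)]: print(onz(a,s,0),onz(b,t,0))
for s,t in[((220,149),(447,155)),((370,217),(262,207)),((397,193),(262,249))]: print('top',tri(a,s,b,t))
E
```

```text
(321, 241) [0.495 0.045 0.09 ]
(408, 215) [ 0.547 -0.142  0.09 ]
(307, 186) [0.614 0.072 0.09 ]
(390, 165) [ 0.657 -0.108  0.09 ]
edge [ 0.68580024 -0.10161462  0.22688409] [0.63670106 0.091912   0.2159835 ]
[ 0.67888036 -0.22063164  0.        ] [ 0.66808652 -0.22798138  0.        ]
[0.57089371 0.17785685 0.        ] [0.55991639 0.16535855 0.        ]
[4.91294170e-01 1.81592211e-01 1.11022302e-16] [0.47954422 0.1702677  0.        ]
top [ 0.67381544 -0.23095937  0.10589675]
top [0.56748754 0.16712393 0.10896626]
top [0.47881956 0.1675723  0.11420988]
```

View pics/z.png

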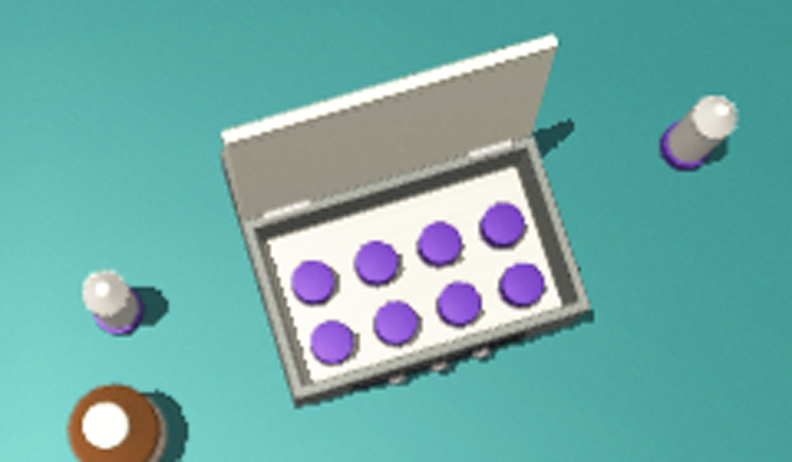

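The zoom shows the underside's free edge from about (228,142) to (555,46) and the box's front rim corners at (297,396) and (591,312), in crop pixels at 3.3x. Tubes and bottle sit well off to the sides, so the front-back lane is clear. Next I'll fix the incubator frame and write a helper that gives jog numbers.

```bash
cat >> h.py <<'E'
import json,sys
try: F=json.load(open('f.json'))
except Exception: F=None
def world(p): # own mm -> world m
    c,s=np.cos(F['yaw']),np.sin(F['yaw']);x,y,z=np.array(p)/1000
    return np.array([F['c'][0]+c*x-s*y,F['c'][1]+s*x+c*y,z])
def own(P):
    c,s=np.cos(F['yaw']),np.sin(F['yaw']);d=np.array(P)[:2]-F['c']
    return np.round(np.array([c*d[0]+s*d[1],-s*d[0]+c*d[1],P[2]])*1000,1)
def Rt(tilt): return R.from_euler('z',F['yaw'])*R.from_euler('x',np.pi)*R.from_euler('y',tilt)
def goto(p,tilt):
    o=get_obs();R0=R.from_quat(o['ee_rot'])
    print('turn',(R0.inv()*Rt(tilt)).as_rotvec().round(3),'shift',R0.inv().apply(world(p)-o['position']).round(4))
def status():
    o=get_obs();r=R.from_quat(o['ee_rot']);print('t',round(o['clock'],2),'own',own(o['position']),'err rot',(r.inv()*Rt(0)).as_rotvec().round(3),'q',o['joint_pos'].round(2),'f',o['ft_force'].round(2))
E
python3 - <<'E'
from h import *
import h,pickle
a,b=pickle.load(open('c.pkl','rb'))
U=lambda x,y:(230+x/3.3,120+y/3.3)
f1,f2=onz(b,U(297,396),.09),onz(b,U(591,312),.09);h1,h2=onz(b,U(245,217),.09),onz(b,U(538,140),.09)
print(f1,f2,h1,h2,np.linalg.norm(f1-f2),np.linalg.norm(h1-h2),np.linalg.norm(f1/2+f2/2-h1/2-h2/2))
d=(f1-f2);d2=h1-h2;yaw=np.mean([np.arctan2(-v[0],v[1]) for v in(d,d2)])
X=np.array([np.cos(yaw),np.sin(yaw)])
c=((f1+f2)[:2]/2+X*.06)
h.F={'yaw':yaw,'c':list(c)};json.dump(h.F,open('f.json','w'));print(h.F)
e=(onz(b,U(228,142),.236)+onz(b,U(555,46),.236))/2;print('edge own',own(e),'exp',60-150*np.cos(1.8))
for p in([.674,-.231,.1],[.567,.167,.1],[.479,.168,.1]):print(own(p))
status()
goto((170,0,360),0.58)
E
```

```text
[0.49743098 0.04694701 0.09      ] [ 0.54763836 -0.14426294  0.09      ] [0.6145642  0.07839382 0.09      ] [ 0.66229058 -0.11504653  0.09      ] 0.19769174338873635 0.19924099843814416 0.11979619976746919
{'yaw': np.float64(0.24933677334722057), 'c': [np.float64(0.5806792472221315), np.float64(-0.033852285325292414)]}
edge own [ 79.6   4.1 236. ] exp 94.08031420396307
[  41.8 -214.1  100. ]
[ 36.3 198.  100. ]
[-48.7 220.7 100. ]
t 0.1 own [-426.9 -435.4  196.3] err rot [-0.001  0.     0.205] q [ 1.09  0.33 -0.06  1.46  0.02  1.35 -0.09] f [0.2  0.05 0.66]
turn [-0.061  0.578  0.199] shift [ 0.6732 -0.3046 -0.1633]
```

jog_arm(plan=[[[-0.06,0.58,0.2],[0.1,-0.05,-0.165],0],[[-0.06,0.58,0.2],[0.1,-0.05,-0.165],0],[[-0.06,0.58,0.2],[0.1,-0.05,-0.165],0],[[-0.06,0.58,0.2],[0.1,-0.05,-0.165],0],[[-0.06,0.58,0.2],[0.673,-0.305,-0.165],0],[[-0.06,0.58,0.2],[0.673,-0.305,-0.165],0],[[-0.06,0.58,0.2],[0.673,-0.305,-0.165],0],[[-0.06,0.58,0.2],[0.673,-0.305,-0.165],0]])

```text
clock: 0.77
position: [0.4383, -0.3581, 0.3416]
ee_rot: [0.951, 0.118, 0.285, -0.036]
ft_force: [1.3, -0.7, -0.1]
grip_width: -0.004
grasp_force: 0.0
```

```bash
python3 -c "
from h import *
status();goto((170,0,360),.58)"
```

```text
t 0.77 own [-218.  -279.1  341.6] err rot [ 0.    -0.582 -0.002] q [ 1.16 -0.03 -0.2   1.7  -0.57  1.29 -0.26] f [ 1.31 -0.71 -0.09]
turn [ 0.001 -0.002 -0.002] shift [ 0.3337 -0.28    0.1976]
```

jog_arm(plan=[[[0,0,0],[0.334,-0.28,0.198],0],[[0,0,0],[0.334,-0.28,0.198],0],[[0,0,0],[0.334,-0.28,0.198],0],[[0,0,0],[0.334,-0.28,0.198],0],[[0,0,0],[0.334,-0.28,0.198],0],[[0,0,0],[0.334,-0.28,0.198],0],[[0,0,0],[0.334,-0.28,0.198],0],[[0,0,0],[0.334,-0.28,0.198],0]])

```text
clock: 1.43
position: [0.6526, -0.1019, 0.3547]
ee_rot: [0.95, 0.119, 0.285, -0.035]
ft_force: [-0.9, -1.1, -1.0]
grip_width: -0.001
grasp_force: 0.0
```

```bash
python3 -c "
from h import *
status();goto((150,0,290),.58)"
```

```text
t 1.43 own [ 52.9 -83.7 354.7] err rot [ 0.    -0.582 -0.   ] q [ 0.85 -0.   -0.6   1.65 -0.32  0.99 -0.98] f [-0.88 -1.09 -0.95]
turn [ 0.001 -0.002 -0.   ] shift [ 0.0455 -0.0838  0.1074]
```

Before tipping the cover, I'll do a dry run of the catch pose to check it can be reached.

```bash
python3 -c "
from h import *
goto((-140,0,330),.58);goto((-140,0,110),.58);goto((-140,0,110),.75)"
```

```text
turn [ 0.001 -0.002 -0.   ] shift [-0.1747 -0.0836 -0.0855]
turn [ 0.001 -0.002 -0.   ] shift [-0.2957 -0.0837  0.0982]
turn [ 0.001  0.168 -0.   ] shift [-0.2957 -0.0837  0.0982]
```

jog_arm(plan=[[[0,0,0],[-0.175,-0.084,-0.086],0],[[0,0,0],[-0.175,-0.084,-0.086],0],[[0,0,0],[-0.175,-0.084,-0.086],0],[[0,0,0],[-0.175,-0.084,-0.086],0],[[0,0,0],[-0.175,-0.084,-0.086],0],[[0,0,0],[-0.296,-0.084,0.098],0],[[0,0,0],[-0.296,-0.084,0.098],0],[[0,0,0],[-0.296,-0.084,0.098],0]])

```text
clock: 2.1
position: [0.4532, -0.0717, 0.2081]
ee_rot: [0.95, 0.119, 0.285, -0.035]
ft_force: [2.4, -0.0, -0.2]
grip_width: 0.003
grasp_force: 0.0
```

```bash
python3 -c "
from h import *
status();goto((-140,0,110),.58);goto((-140,0,110),.75)"
```

```text
t 2.1 own [-132.9   -5.3  208.1] err rot [ 0.002 -0.583  0.   ] q [ 0.72 -0.44 -0.33  2.29 -0.63  0.87 -0.61] f [ 2.44 -0.01 -0.22]
turn [ 0.002 -0.003  0.001] shift [-0.06   -0.0055  0.0779]
turn [0.002 0.167 0.001] shift [-0.06   -0.0055  0.0779]
```

jog_arm(plan=[[[0,0,0],[-0.06,-0.005,0.078],0],[[0,0,0],[-0.06,-0.005,0.078],0],[[0,0,0],[-0.06,-0.005,0.078],0],[[0,0,0],[-0.06,-0.005,0.078],0],[[0,0,0],[-0.06,-0.005,0.078],0]])

```text
clock: 2.52
position: [0.4449, -0.0673, 0.1211]
ee_rot: [0.95, 0.121, 0.286, -0.035]
ft_force: [-0.6, 0.6, 1.1]
grip_width: 0.0
grasp_force: 0.0
```

```bash
python3 -c "
from h import *
status();goto((-80,0,60),.58);goto((-80,0,110),.58);goto((-80,0,70),.75)"
```

```text
t 2.52 own [-139.8    1.1  121.1] err rot [ 0.003 -0.585  0.004] q [ 1.18 -0.41 -0.74  2.42 -0.97  0.78 -0.26] f [-0.61  0.63  1.11]
turn [ 0.001 -0.005  0.004] shift [0.0161 0.001  0.084 ]
turn [ 0.001 -0.005  0.004] shift [0.0438 0.0012 0.0423]
turn [0.001 0.165 0.004] shift [0.0217 0.0011 0.0756]
```

jog_arm(plan=[[[0,0,0],[0.015,0.0,0.084],0],[[0,0,0],[0.015,0.0,0.084],0],[[0,0,0],[0.015,0.0,0.084],0],[[0,0,0],[0.015,0.0,0.084],0]])

```text
clock: 2.85
position: [0.5024, -0.0525, 0.0588]
ee_rot: [0.95, 0.12, 0.286, -0.035]
ft_force: [-0.6, -0.1, 0.8]
grip_width: 0.001
grasp_force: 0.0
```

```bash
python3 -c "
from h import *
status();goto((-125,0,60),.58);snap('scene','s1.png')"
```

```text
t 2.85 own [-80.5   1.3  58.8] err rot [ 0.001 -0.585  0.003] q [ 1.21 -0.09 -0.96  2.37 -0.89  0.43 -0.34] f [-0.56 -0.14  0.84]
turn [ 0.    -0.005  0.003] shift [-0.0364  0.0012 -0.0256]
```

View pics/s1.png

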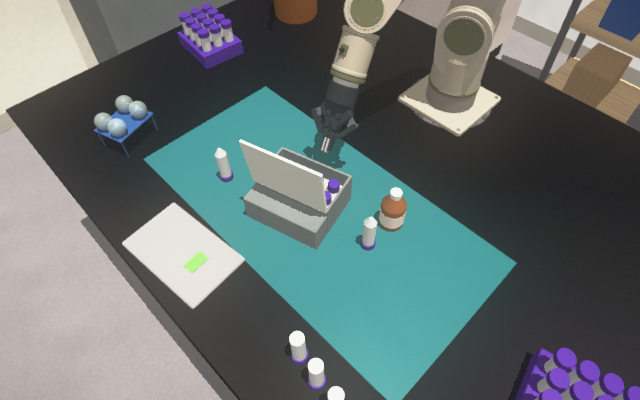

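The picture shows the closed fingertips at about (330,148), low in front of the box's front wall. The tubes, bottle and cover are unchanged. The catch pose is reachable, so I'll test the retreat and then go up and over to behind the cover.

jog_arm(plan=[[[0,0,0],[-0.036,0.0,-0.025],0],[[0,0,0],[-0.036,0.0,-0.025],0]])

```text
clock: 3.07
position: [0.4821, -0.0584, 0.0718]
ee_rot: [0.949, 0.123, 0.287, -0.036]
ft_force: [-0.5, 0.5, 1.5]
grip_width: 0.002
grasp_force: 0.0
```

```bash
python3 -c "
from h import *
status();goto((-130,0,320),.58);goto((150,0,320),.58);goto((150,0,260),.58)"
```

```text
t 3.07 own [-101.6    0.6   71.8] err rot [ 0.001 -0.586  0.008] q [ 1.46 -0.25 -1.12  2.39 -1.08  0.6  -0.16] f [-0.49  0.5   1.49]
turn [-0.002 -0.006  0.008] shift [ 0.1136  0.0011 -0.2225]
turn [-0.002 -0.006  0.008] shift [ 0.3468  0.0033 -0.0676]
turn [-0.002 -0.006  0.008] shift [ 0.3136  0.0031 -0.0176]
```

jog_arm(plan=[[[0,0,0],[0.11,0.0,-0.223],0],[[0,0,0],[0.11,0.0,-0.223],0],[[0,0,0],[0.11,0.0,-0.223],0],[[0,0,0],[0.11,0.0,-0.223],0],[[0,0,0],[0.11,0.0,-0.223],0],[[0,0,0],[0.11,0.0,-0.223],0],[[0,0,0],[0.11,0.0,-0.223],0],[[0,0,0],[0.347,0.0,-0.068],0]])

```text
clock: 3.73
position: [0.4923, -0.061, 0.31]
ee_rot: [0.949, 0.117, 0.291, -0.031]
ft_force: [2.5, -2.0, 0.3]
grip_width: 0.002
grasp_force: 0.0
```

jog_arm(plan=[[[0,0,0],[0.225,0.0,0.148],0],[[0,0,0],[0.225,0.0,0.148],0],[[0,0,0],[0.225,0.0,0.148],0],[[0,0,0],[0.225,0.0,0.148],0],[[0,0,0],[0.225,0.0,0.148],0],[[0,0,0],[0.225,0.0,0.148],0],[[0,0,0],[0.225,0.0,0.148],0],[[0,0,0],[0.225,0.0,0.148],0]])

```text
clock: 4.4
position: [0.7568, 0.0134, 0.3019]
ee_rot: [0.95, 0.122, 0.285, -0.035]
ft_force: [-0.5, 0.0, -0.3]
grip_width: -0.0
grasp_force: 0.0
```

```bash
python3 -c "
from h import *
status();goto((145,0,230),.58);goto((125,0,230),.58)"
```

```text
t 4.4 own [182.3   2.4 301.9] err rot [ 0.002 -0.583  0.005] q [ 0.64  0.24 -0.77  1.55  0.09  0.84 -1.42] f [-0.53  0.   -0.29]
turn [ 0.001 -0.003  0.006] shift [-0.0707  0.0019  0.0395]
turn [ 0.001 -0.003  0.006] shift [-0.0874  0.0018  0.0285]
```

jog_arm(plan=[[[0,0,0.005],[-0.069,0.002,0.047],0],[[0,0,0.005],[-0.069,0.002,0.047],0],[[0,0,0.005],[-0.069,0.002,0.047],0],[[0,0,0.005],[-0.069,0.002,0.047],0]])

```text
clock: 4.73
position: [0.7225, 0.0003, 0.2233]
ee_rot: [0.951, 0.118, 0.284, -0.033]
ft_force: [1.1, 0.3, 1.8]
grip_width: -0.004
grasp_force: 0.0
```

```bash
python3 -c "
from h import *
status()
i=snap('scene','s2.png')['img'][100:260,200:400,::-1];cv2.imwrite('pics/z2.png',cv2.resize(i,None,fx=3.6,fy=3.6))"
```

```text
t 4.73 own [145.9  -1.9 223.3] err rot [ 0.004 -0.579 -0.002] q [ 0.7   0.21 -0.77  1.74  0.04  0.68 -1.37] f [1.09 0.3  1.78]
```

View pics/z2.png

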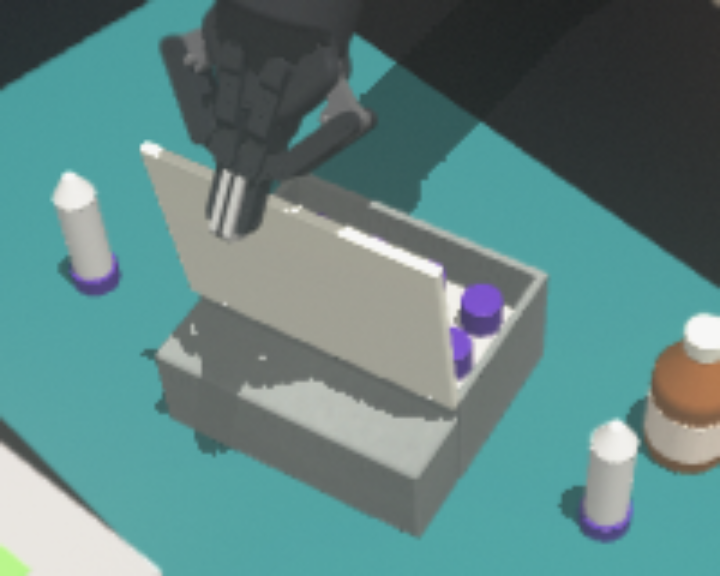

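The fingertips at (230,215) in the crop are behind the open cover. Its top edge runs from (150,150) to (440,270). I'll pull gently towards the front.

jog_arm(plan=[[[0,0,0],[-0.0033,0,-0.0022],0],[[0,0,0],[-0.0066,0,-0.0044],0],[[0,0,0],[-0.01,0,-0.0066],0],[[0,0,0],[-0.0134,0,-0.0088],0],[[0,0,0],[-0.0167,0,-0.011],0],[[0,0,0],[-0.02,0,-0.0132],0],[[0,0,0],[-0.0234,0,-0.0154],0],[[0,0,0],[-0.0267,0,-0.0176],0]])

```text
clock: 5.45
position: [0.6942, -0.0059, 0.2256]
ee_rot: [0.95, 0.119, 0.286, -0.034]
ft_force: [0.5, -0.3, 0.5]
grip_width: 0.002
grasp_force: 0.0
```

```bash
cat >> h.py <<'E'
def theta(): # cover angle from the top view: white plate's free edge line, own y=0 plane intersect
    b=camera('top');cv2.imwrite('pics/last.png',b['img'][:,:,::-1]);return b
E
python3 -c "
from h import *
status()"
```

```text
t 5.45 own [116.9  -1.  225.6] err rot [ 0.003 -0.585 -0.001] q [ 0.78  0.14 -0.8   1.81 -0.06  0.67 -1.28] f [ 0.53 -0.31  0.49]
```

jog_arm(plan=[[[0,0,0],[-0.0033,0,-0.0022],0],[[0,0,0],[-0.0066,0,-0.0044],0],[[0,0,0],[-0.01,0,-0.0066],0],[[0,0,0],[-0.0134,0,-0.0088],0],[[0,0,0],[-0.0167,0,-0.011],0],[[0,0,0],[-0.02,0,-0.0132],0],[[0,0,0],[-0.0234,0,-0.0154],0],[[0,0,0],[-0.0267,0,-0.0176],0]])

```text
clock: 6.12
position: [0.6632, -0.0137, 0.2256]
ee_rot: [0.95, 0.119, 0.286, -0.034]
ft_force: [0.6, -0.4, -0.5]
grip_width: 0.002
grasp_force: 0.0
```

```bash
cat >> h.py <<'E'
def theta(save=None,n=None):
    c=n or camera('scene')
    hsv=cv2.cvtColor(c['img'],cv2.COLOR_RGB2HSV);m=cv2.inRange(hsv,(0,0,130),(179,60,255));m[:120]=0;m[260:]=0;m[:,:236]=0;m[:,380:]=0
    k,l,st,_=cv2.connectedComponentsWithStats(m);j=1+np.argmax(st[1:,4]);ys,xs=np.nonzero(l==j)
    u=xs.min();v=ys[xs<=u+1].mean()
    n_=world((0,1000,0))-world((0,0,0));o,d=ray(c,(u,v));P=o+d*((world((0,-100,0))-o)@n_)/(d@n_);q=own(P)
    if save: cv2.imwrite('pics/'+save,c['img'][:,:,::-1])
    print('corner',u,v,q,'area',st[j,4],'theta',np.arctan2(q[2]-90,60-q[0]).round(3))
E
python3 -c "
from h import *
import pickle
theta(n=pickle.load(open('c.pkl','rb'))[0])
status();theta()"
```

```text
corner 239 141.7 [  83.6 -100.   227.1] area 3397 theta 1.741
t 6.12 own [ 84.9  -0.9 225.6] err rot [ 0.003 -0.585 -0.   ] q [ 0.84  0.06 -0.81  1.88 -0.19  0.67 -1.17] f [ 0.58 -0.41 -0.54]
corner 239 141.7 [  83.6 -100.   227.1] area 3318 theta 1.741
```

```bash
python3 -c "
from h import *
a=camera('scene')['img'][120:230,220:350,::-1];b=camera('top')['img'][100:230,270:430,::-1]
a=cv2.resize(a,(400,338));b=cv2.resize(b,(400,325));b=cv2.copyMakeBorder(b,0,13,0,0,0)
cv2.imwrite('pics/z3.png',np.hstack([a,b]))"
```

```text
(no output)
```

View pics/z3.png

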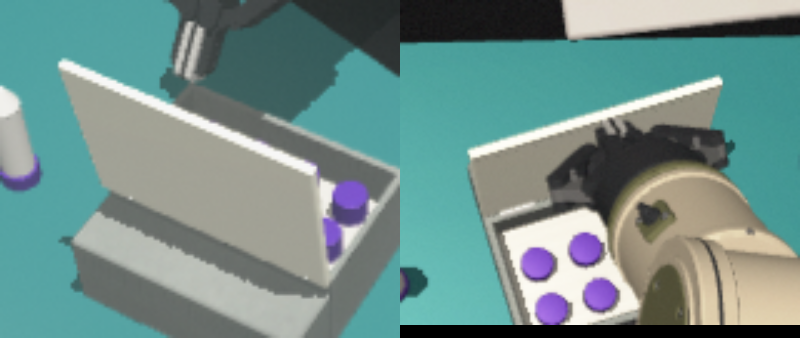

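```bash
python3 -c "
from h import *
a=camera('scene');b=camera('top');o=get_obs()
print('tip scene',proj(a,o['position']),'top',proj(b,o['position']))
print('edge mid, scene/top crop', [ (th,proj(a,world((60-150*np.cos(th),y,90+150*np.sin(th)))).round(1),proj(b,world((60-150*np.cos(th),y,90+150*np.sin(th)))).round(1)) for th in(1.65,1.75,1.8) for y in(-100,0,100)])
print('hinge',[proj(a,world((60,y,90))).round(1) for y in (-100,100)],[proj(a,world((115,y,75))).round(1) for y in (-100,100)])
t=lambda x,y:(270+(x-400)*.4,100+y*.4); s=lambda x,y:(220+x*.325,120+y*.325)
print(own(tri(a,s(62,64),b,t(722,80))),own(tri(a,s(318,172),b,t(470,153))),'tip',s(188,78),t(607,128))
"
```

```text
tip scene [276.98276223 160.36564519] top [350.34072234 146.21082184]
edge mid, scene/top crop [(1.65, array([241.5, 134.1]), array([403.3, 137.5])), (1.65, array([280.5, 151.7]), array([352.3, 151.2])), (1.65, array([322.5, 170.6]), array([300.7, 165. ])), (1.75, array([237.3, 139.1]), array([400.8, 130.5])), (1.75, array([276.5, 157. ]), array([350.1, 144. ])), (1.75, array([318.6, 176.2]), array([298.6, 157.8])), (1.8, array([235.2, 141.8]), array([399.5, 127.1])), (1.8, array([274.4, 159.8]), array([348.9, 140.6])), (1.8, array([316.6, 179.2]), array([297.6, 154.3]))]
hinge [array([254.1, 176.2]), array([325.9, 210.9])] [array([241.1, 195.7]), array([313.2, 232.2])]
[ 85.3 -95.5 233.9] [ 80.3 104.7 235.5] tip (281.1, 145.35) (352.8, 151.2)
```

```bash
python3 -c "
from h import *
a=camera('scene');b=camera('top');o=get_obs();status()
print('tri',own(tri(a,(279.5,146),b,(352.5,150.5))))
for z in (225,235,245,255):print(z,own(onz(a,(280,146),z/1000)),own(onz(b,(352.5,150.5),z/1000)))
import pickle
g=lambda c:cv2.cvtColor(c['img'],cv2.COLOR_RGB2GRAY).astype(int)
print(g(a)[138:164,274:288:2])
"
```

```text
t 6.47 own [ 85.5  -0.8 225.6] err rot [ 0.003 -0.585 -0.   ] q [ 0.84  0.06 -0.81  1.88 -0.18  0.67 -1.17] f [-0.2  -0.44  0.19]
tri [ 7.030e+01 -1.000e-01  2.542e+02]
225 [ 48.1 -19.2 225. ] [ 76.4  -2.7 225. ]
235 [ 55.7 -12.9 235. ] [ 74.1  -1.3 235. ]
245 [ 63.3  -6.7 245. ] [7.17e+01 1.00e-01 2.45e+02]
255 [ 70.8  -0.4 255. ] [ 69.4   1.5 255. ]
[[138  86 198  88 200 106  79]
 [137  87 196  92 198 100  75]
 [137 114 196 116 197  77  83]
 [138 118 195 170 182  78  76]
 [ 85 176 164 171 154  78  73]
 [ 86 155 104 201 153  78  65]
 [ 86 104  88 203 142  89  77]
 [ 87  87  80 160 143 120 100]
 [ 86  86  86  96 142 102  86]
 [ 87  87  86  88 106  92  86]
 [ 87  88  86  97 106 107 102]
 [ 87  87  88 106 101 106 107]
 [ 90  87  97 106  98 102 105]
 [136  89 107 100  99 103 103]
 [141 129 106  98  99 103 102]
 [179 122 103  99  98 103 102]
 [247 228 110  97  97 102 103]
 [247 247 235 114  99 103 103]
 [246 247 247 238 129 105 102]
 [166 244 247 247 247 154 105]
 [161 162 243 247 247 247 159]
 [161 161 160 237 247 247 247]
 [161 159 161 161 219 247 247]
 [161 160 161 161 160 199 247]
 [162 162 161 162 161 160 181]
 [161 161 161 162 161 162 160]]
```

```bash
python3 -c "
from h import *
import pickle
a,_=pickle.load(open('c.pkl','rb'))
d=np.array([-.548,0,.836])
for p,f in(((145.9,-1.9,223.3),'s2.png'),((-80.5,1.3,58.8),'s1.png')):
  for s in(0,15,32):print(f,s,proj(a,world(np.array(p)+d*s)).round(1))
i=[cv2.imread('pics/s2.png')[130:190,240:300],cv2.imread('pics/s1.png')[120:180,300:360]]
cv2.imwrite('pics/z4.png',cv2.resize(np.hstack(i),None,fx=6,fy=6,interpolation=cv2.INTER_NEAREST))"
```

```text
s2.png 0 [259.3 180.5]
s2.png 15 [261.  173.6]
s2.png 32 [262.9 165.8]
s1.png 0 [321.  163.3]
s1.png 15 [322.7 157.9]
s1.png 32 [324.5 151.7]
```

View pics/z4.png

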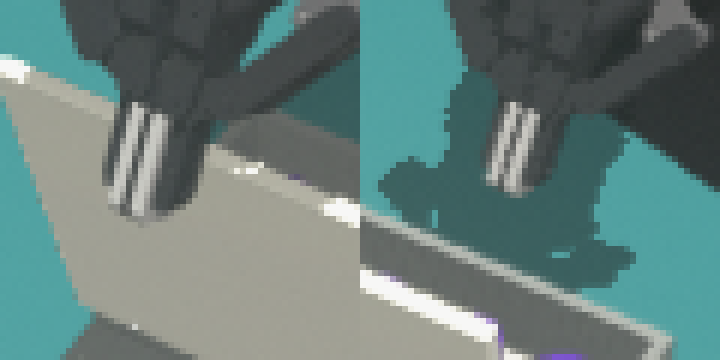

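The picture shows the visible fingertips at about (264,166) and (325,152). Both match a point 32 mm behind the reported TCP, so the real tip is 32 mm short and the fingers passed over the cover's edge. I'll correct for this and go back behind.

```bash
cat >> h.py <<'E'
OFF=.032
def goto(p,tilt):
    o=get_obs();R0=R.from_quat(o['ee_rot']);T=Rt(tilt)
    print(p,'turn',(R0.inv()*T).as_rotvec().round(3),'shift',R0.inv().apply(world(p)+OFF*T.as_matrix()[:,2]-o['position']).round(4))
def status():
    o=get_obs();r=R.from_quat(o['ee_rot']);print('t',round(o['clock'],2),'TIP',own(o['position']-OFF*r.as_matrix()[:,2]),'rot',(r.inv()*Rt(0)).as_rotvec().round(3),'q',o['joint_pos'].round(2),'f',o['ft_force'].round(2))
E
python3 -c "
from h import *
status();goto((140,0,260),.58);goto((140,0,222),.58)"
```

```text
t 6.47 TIP [ 67.8  -0.7 252.3] rot [ 0.003 -0.585 -0.   ] q [ 0.84  0.06 -0.81  1.88 -0.18  0.67 -1.17] f [-0.2  -0.44  0.19]
(140, 0, 260) turn [ 0.003 -0.005  0.001] shift [ 0.0643 -0.0009  0.0334]
(140, 0, 222) turn [ 0.003 -0.005  0.001] shift [ 0.0433 -0.001   0.0651]
```

jog_arm(plan=[[[0,0,0],[0.004,0,-0.007],0],[[0,0,0],[0.064,0,0.033],0],[[0,0,0],[0.064,0,0.033],0],[[0,0,0],[0.064,0,0.033],0],[[0,0,0],[0.064,0,0.033],0],[[0,0,0],[0.043,0,0.065],0],[[0,0,0],[0.043,0,0.065],0],[[0,0,0],[0.043,0,0.065],0]])

```text
clock: 7.13
position: [0.7316, 0.0034, 0.1938]
ee_rot: [0.951, 0.119, 0.285, -0.034]
ft_force: [-0.2, -0.6, 0.9]
grip_width: -0.003
grasp_force: 0.0
```

```bash
python3 -c "
from h import *
status();theta()"
```

```text
t 7.13 TIP [137.8  -1.1 220.5] rot [ 0.002 -0.582 -0.001] q [ 0.69  0.27 -0.79  1.76  0.11  0.62 -1.42] f [-0.17 -0.64  0.91]
corner 239 141.7 [  83.6 -100.   227.1] area 2787 theta 1.741
```

jog_arm(plan=[[[0,0,0],[-0.0033,0,-0.0022],0],[[0,0,0],[-0.0066,0,-0.0044],0],[[0,0,0],[-0.01,0,-0.0066],0],[[0,0,0],[-0.0134,0,-0.0088],0],[[0,0,0],[-0.0167,0,-0.011],0],[[0,0,0],[-0.02,0,-0.0132],0],[[0,0,0],[-0.0234,0,-0.0154],0],[[0,0,0],[-0.0267,0,-0.0176],0]])

```text
clock: 7.85
position: [0.7022, -0.0041, 0.1955]
ee_rot: [0.95, 0.119, 0.287, -0.034]
ft_force: [2.0, -0.4, 1.8]
grip_width: -0.001
grasp_force: 1.3
```

```bash
python3 -c "
from h import *
status();theta()"
```

```text
t 7.85 TIP [107.4  -1.1 222.2] rot [ 0.004 -0.586 -0.001] q [ 0.78  0.2  -0.83  1.83  0.02  0.61 -1.33] f [ 2.   -0.39  1.83]
corner 240 141.16666666666666 [  80.4 -100.   225.9] area 3265 theta 1.72
```

jog_arm(plan=[[[0,0,0],[-0.0033,0,-0.0022],0],[[0,0,0],[-0.0066,0,-0.0044],0],[[0,0,0],[-0.01,0,-0.0066],0],[[0,0,0],[-0.0134,0,-0.0088],0],[[0,0,0],[-0.0167,0,-0.011],0],[[0,0,0],[-0.02,0,-0.0132],0],[[0,0,0],[-0.0234,0,-0.0154],0],[[0,0,0],[-0.0267,0,-0.0176],0]])

```text
clock: 8.57
position: [0.6703, -0.012, 0.1944]
ee_rot: [0.95, 0.119, 0.286, -0.034]
ft_force: [1.2, 0.0, 1.9]
grip_width: -0.0
grasp_force: 0.6
```

```bash
python3 -c "
from h import *
status();theta()"
```

```text
t 8.57 TIP [ 74.6  -0.9 221.1] rot [ 0.003 -0.584 -0.001] q [ 0.86  0.12 -0.86  1.9  -0.1   0.6  -1.22] f [1.19 0.04 1.93]
corner 249 136.07407407407408 [  51. -100.  216.] area 4229 theta 1.499
```

jog_arm(plan=[[[0,0,0],[-0.0033,0,-0.0022],0],[[0,0,0],[-0.0066,0,-0.0044],0],[[0,0,0],[-0.01,0,-0.0066],0],[[0,0,0],[-0.0134,0,-0.0088],0],[[0,0,0],[-0.0167,0,-0.011],0],[[0,0,0],[-0.02,0,-0.0132],0],[[0,0,0],[-0.0234,0,-0.0154],0],[[0,0,0],[-0.0267,0,-0.0176],0]])

```text
clock: 9.28
position: [0.6397, -0.0198, 0.1949]
ee_rot: [0.95, 0.119, 0.286, -0.034]
ft_force: [0.4, 0.7, -0.4]
grip_width: 0.001
grasp_force: 0.3
```

```bash
python3 -c "
from h import *
status();theta();goto((30,0,221),.58);goto((38,0,265),.58);goto((-130,0,265),.58);goto((-130,0,150),.58)"
```

```text
t 9.28 TIP [ 43.   -0.8 221.5] rot [ 0.003 -0.585 -0.001] q [ 0.93  0.03 -0.87  1.96 -0.26  0.61 -1.09] f [ 0.36  0.72 -0.37]
corner 253 170.31034482758622 [  59.8 -100.   111.2] area 4929 theta 1.561
(30, 0, 221) turn [ 0.003 -0.004  0.   ] shift [-0.0108 -0.001  -0.0066]
(38, 0, 265) turn [ 0.003 -0.004  0.   ] shift [ 0.0202 -0.0008 -0.0389]
(-130, 0, 265) turn [ 0.003 -0.004  0.   ] shift [-0.1199 -0.0006 -0.1315]
(-130, 0, 150) turn [ 0.003 -0.004  0.   ] shift [-0.1834 -0.0009 -0.0356]
```

jog_arm(plan=[[[0,0,0],[-0.0036,0,-0.0022],0],[[0,0,0],[-0.0072,0,-0.0044],0],[[0,0,0],[-0.0108,0,-0.0066],0],[[0,0,0],[0.02,0,-0.04],0],[[0,0,0],[0.02,0,-0.04],0],[[0,0,0],[-0.12,0,-0.132],0],[[0,0,0],[-0.12,0,-0.132],0],[[0,0,0],[-0.12,0,-0.132],0]])

```text
clock: 10.0
position: [0.5128, -0.0511, 0.2394]
ee_rot: [0.95, 0.119, 0.288, -0.035]
ft_force: [-0.3, -1.1, 0.4]
grip_width: 0.002
grasp_force: 0.0
```

```bash
cat >> h.py <<'E'
def theta(save=None):
    c=camera('scene');P=[]
    hsv=cv2.cvtColor(c['img'],cv2.COLOR_RGB2HSV);m=cv2.inRange(hsv,(0,0,130),(179,60,255));m[:110]=0;m[260:]=0;m[:,:236]=0;m[:,362:]=0
    k,l,st,_=cv2.connectedComponentsWithStats(m);j=1+np.argmax(st[1:,4]);ys,xs=np.nonzero(l==j)
    if save: cv2.imwrite('pics/'+save,c['img'][:,:,::-1])
    v=ys.min();u=xs[ys<=v+1].mean()
    n_=world((0,1000,0))-world((0,0,0));o,d=ray(c,(u,v));q=own(o+d*((world((0,-100,0))-o)@n_)/(d@n_))
    print('top corner',u,v,q,'area',st[j,4],'theta',np.arctan2(q[2]-90,60-q[0]).round(3))
E
python3 -c "
from h import *
status();theta('s3.png');goto((-130,0,265),.58);goto((-130,0,150),.58)"
```

```text
t 10.0 TIP [-8.780e+01  1.000e-01  2.661e+02] rot [ 0.002 -0.588  0.   ] q [ 0.98 -0.37 -0.62  2.15 -0.69  0.89 -0.66] f [-0.33 -1.12  0.39]
top corner 263.25 120 [  -2.7 -100.   220.4] area 5294 theta 1.123
(-130, 0, 265) turn [ 0.006 -0.005 -0.002] shift [-0.0298 -0.0014 -0.0196]
(-130, 0, 150) turn [ 0.006 -0.005 -0.002] shift [-0.0933 -0.0019  0.0762]
```

jog_arm(plan=[[[0,0,0],[-0.089,0,0.08],0],[[0,0,0],[-0.089,0,0.08],0],[[0,0,0],[-0.089,0,0.08],0],[[0,0,0],[-0.103,0,0.117],0],[[0,0,0],[-0.103,0,0.117],0],[[0,0,0],[-0.103,0,0.117],0],[[0,0,0],[-0.103,0,0.117],0]])

```text
clock: 10.63
position: [0.4945, -0.0572, 0.0869]
ee_rot: [0.95, 0.119, 0.287, -0.034]
ft_force: [0.3, -0.3, 0.6]
grip_width: 0.001
grasp_force: 0.0
```

```bash
python3 -c "
from h import *
status();theta('s4.png');goto((-80,0,107),.58);goto((-72,0,125),.58)"
```

```text
t 10.63 TIP [-107.    -1.3  113.6] rot [ 0.004 -0.587  0.   ] q [ 0.91 -0.17 -0.65  2.38 -0.82  0.51 -0.43] f [ 0.27 -0.32  0.57]
top corner 265.1666666666667 119 [  -9.5 -100.   218. ] area 5409 theta 1.073
(-80, 0, 107) turn [ 0.005 -0.008  0.002] shift [ 0.018  -0.002   0.0208]
(-72, 0, 125) turn [ 0.005 -0.008  0.002] shift [ 0.0347 -0.0019  0.0103]
```

jog_arm(plan=[[[0,0,0],[0.02,-0.001,0.003],0],[[0,0,0],[0.04,-0.001,0.0065],0],[[0,0,0],[0.04,-0.001,0.0065],0],[[0,0,0],[0.04,-0.001,0.0065],0],[[0,0,0],[0.04,-0.001,0.0065],0],[[0,0,0],[0.04,-0.001,0.0065],0],[[0,0,0],[0.04,-0.001,0.0065],0],[[0,0,0],[0.04,-0.001,0.0065],0]])

```text
clock: 11.35
position: [0.5283, -0.0474, 0.101]
ee_rot: [0.95, 0.119, 0.286, -0.034]
ft_force: [0.6, -0.1, -0.1]
grip_width: -0.0
grasp_force: 0.0
```

```bash
python3 -c "
from h import *
status();theta('s5.png')"
```

```text
t 11.35 TIP [-7.170e+01 -1.000e-01  1.277e+02] rot [ 0.004 -0.585 -0.001] q [ 0.92 -0.12 -0.72  2.3  -0.71  0.49 -0.58] f [ 0.65 -0.06 -0.1 ]
top corner 268.4 118 [ -21. -100.  212.] area 5581 theta 0.985
```

jog_arm(plan=[[[0,0,0],[0,0,0],0],[[0,0,0],[0,0,0],0],[[0,0,0],[0,0,0],0],[[0,0,0],[0,0,0],0],[[0,0,0],[0,0,0],0],[[0,0,0],[0,0,0],0],[[0,0,0],[0,0,0],0],[[0,0,0],[0,0,0],0]])

```text
clock: 12.07
position: [0.5287, -0.0471, 0.1011]
ee_rot: [0.95, 0.119, 0.286, -0.034]
ft_force: [0.3, -0.5, -0.0]
grip_width: 0.005
grasp_force: 0.0
```

jog_arm(plan=[[[0,0,0],[0,0,0],0],[[0,0,0],[0,0,0],0],[[0,0,0],[0,0,0],0],[[0,0,0],[0,0,0],0],[[0,0,0],[0,0,0],0],[[0,0,0],[0,0,0],0],[[0,0,0],[0,0,0],0],[[0,0,0],[0,0,0],0]])

```text
clock: 12.73
position: [0.5287, -0.0471, 0.1011]
ee_rot: [0.95, 0.119, 0.286, -0.034]
ft_force: [0.2, 0.4, -0.6]
grip_width: 0.003
grasp_force: 0.0
```

```bash
python3 -c "
from h import *
status();theta('s6.png')"
```

```text
t 12.73 TIP [-7.130e+01  1.000e-01  1.277e+02] rot [ 0.003 -0.585 -0.001] q [ 0.92 -0.12 -0.72  2.3  -0.71  0.49 -0.58] f [ 0.25  0.36 -0.57]
top corner 277.0 119 [ -50.9 -100.   185.4] area 5736 theta 0.71
```

jog_arm(plan=[[[0,0,0],[0,0,0],0],[[0,0,0],[0,0,0],0],[[0,0,0],[0,0,0],0],[[0,0,0],[0,0,0],0],[[0,0,0],[0,0,0],0],[[0,0,0],[0,0,0],0],[[0,0,0],[0,0,0],0],[[0,0,0],[0,0,0],0]])

```text
clock: 13.45
position: [0.5287, -0.0471, 0.1011]
ee_rot: [0.95, 0.119, 0.286, -0.034]
ft_force: [-0.6, -0.5, 0.2]
grip_width: -0.001
grasp_force: 0.0
```

```bash
python3 -c "
from h import *
status();theta('s7.png')"
```

```text
t 13.45 TIP [-7.130e+01  1.000e-01  1.277e+02] rot [ 0.003 -0.585 -0.001] q [ 0.92 -0.12 -0.72  2.3  -0.71  0.49 -0.58] f [-0.64 -0.53  0.18]
top corner 281.1666666666667 121 [ -65.5 -100.   167.4] area 5940 theta 0.553
```

jog_arm(plan=[[[0,0,0],[0,0,0],0],[[0,0,0],[0,0,0],0],[[0,0,0],[0,0,0],0],[[0,0,0],[0,0,0],0],[[0,0,0],[0,0,0],0],[[0,0,0],[0,0,0],0],[[0,0,0],[0,0,0],0],[[0,0,0],[0,0,0],0]])

```text
clock: 14.17
position: [0.5286, -0.0471, 0.101]
ee_rot: [0.95, 0.119, 0.286, -0.034]
ft_force: [-0.3, -1.1, -1.8]
grip_width: 0.001
grasp_force: 0.6
```

```bash
python3 -c "
from h import *
status();theta('s8.png')"
```

```text
t 14.17 TIP [-7.140e+01  1.000e-01  1.277e+02] rot [ 0.003 -0.585 -0.001] q [ 0.92 -0.12 -0.72  2.3  -0.71  0.49 -0.58] f [-0.34 -1.09 -1.84]
top corner 283.1666666666667 123 [ -72.4 -100.   155.4] area 7682 theta 0.459
```

The cover is caught: about 2 N downward on the fingers at roughly 0.45 rad. Now I'll lower it slowly.

jog_arm(plan=[[[0,0,0],[0,0,0],0],[[0,0,0],[0,0,0],0],[[0,0,0],[0,0,0],0],[[0,0,0],[-0.0014,0,0.0014],0],[[0,0,0],[-0.0028,0,0.0028],0],[[0,0,0],[-0.0043,0,0.0043],0],[[0,0,0],[-0.0057,0,0.0058],0],[[0,0,0],[-0.0072,0,0.0072],0]])

```text
clock: 14.88
position: [0.5267, -0.0477, 0.0908]
ee_rot: [0.95, 0.119, 0.286, -0.034]
ft_force: [-1.0, -0.5, 0.3]
grip_width: 0.002
grasp_force: 0.6
```

jog_arm(plan=[[[0,0,0],[-0.0014,0,0.0014],0],[[0,0,0],[-0.0028,0,0.0029],0],[[0,0,0],[-0.0043,0,0.0043],0],[[0,0,0],[-0.0057,0,0.0058],0],[[0,0,0],[-0.0072,0,0.0072],0],[[0,0,0],[-0.0086,0,0.0087],0],[[0,0,0],[-0.01,0,0.0101],0],[[0,0,0],[-0.0115,0,0.0116],0]])

```text
clock: 15.55
position: [0.5236, -0.0485, 0.0748]
ee_rot: [0.95, 0.119, 0.286, -0.034]
ft_force: [-2.3, -0.4, -0.2]
grip_width: -0.001
grasp_force: 1.0
```

```bash
python3 -c "
from h import *
status();theta('s9.png')"
```

```text
t 15.55 TIP [-76.6  -0.  101.5] rot [ 0.003 -0.585 -0.001] q [ 0.91 -0.07 -0.72  2.33 -0.74  0.42 -0.52] f [-2.31 -0.45 -0.21]
top corner 285.4 127 [ -79.5 -100.   136.4] area 7444 theta 0.321
```

jog_arm(plan=[[[0,0,0],[-0.0014,0,0.0014],0],[[0,0,0],[-0.0028,0,0.0029],0],[[0,0,0],[-0.0043,0,0.0043],0],[[0,0,0],[-0.0057,0,0.0058],0],[[0,0,0],[-0.0072,0,0.0072],0],[[0,0,0],[-0.0086,0,0.0087],0],[[0,0,0],[-0.01,0,0.0101],0],[[0,0,0],[-0.0115,0,0.0116],0]])

```text
clock: 16.27
position: [0.5205, -0.0494, 0.0588]
ee_rot: [0.95, 0.119, 0.286, -0.034]
ft_force: [-3.2, -2.0, 0.4]
grip_width: 0.001
grasp_force: 1.4
```

```bash
python3 -c "
from h import *
status();theta('s10.png')"
```

```text
t 16.27 TIP [-79.8  -0.1  85.5] rot [ 0.003 -0.585 -0.001] q [ 0.91 -0.04 -0.72  2.35 -0.76  0.38 -0.48] f [-3.18 -2.02  0.39]
top corner 287.3333333333333 131 [ -85.6 -100.   117.7] area 7184 theta 0.188
```

jog_arm(plan=[[[0,0,0],[-0.0011,0,0.0008],0],[[0,0,0],[-0.0022,0,0.0015],0],[[0,0,0],[-0.0033,0,0.0023],0],[[0,0,0],[-0.0044,0,0.0031],0],[[0,0,0],[-0.0055,0,0.0039],0],[[0,0,0],[-0.0066,0,0.0046],0],[[0,0,0],[-0.0077,0,0.0054],0],[[0,0,0],[-0.0088,0,0.0062],0]])

```text
clock: 16.98
position: [0.5169, -0.0503, 0.0489]
ee_rot: [0.95, 0.119, 0.286, -0.034]
ft_force: [-0.0, -0.4, -0.9]
grip_width: 0.005
grasp_force: 0.3
```

```bash
python3 -c "
from h import *
status();theta('s11.png')"
```

```text
t 16.98 TIP [-83.6  -0.1  75.6] rot [ 0.003 -0.585 -0.   ] q [ 0.91 -0.02 -0.72  2.36 -0.79  0.35 -0.44] f [-0.01 -0.36 -0.94]
top corner 288.25 134 [ -88.1 -100.   105.1] area 6919 theta 0.102
```

jog_arm(plan=[[[0,0,0],[-0.0008,0,0.0006],0],[[0,0,0],[-0.0015,0,0.0012],0],[[0,0,0],[-0.0023,0,0.0018],0],[[0,0,0],[-0.003,0,0.0024],0],[[0,0,0],[-0.0038,0,0.003],0],[[0,0,0],[-0.0045,0,0.0036],0],[[0,0,0],[-0.0053,0,0.0042],0],[[0,0,0],[-0.006,0,0.0048],0]])

```text
clock: 17.7
position: [0.5146, -0.0509, 0.0416]
ee_rot: [0.95, 0.119, 0.286, -0.034]
ft_force: [-0.5, -0.5, -1.2]
grip_width: 0.003
grasp_force: 0.3
```

```bash
python3 -c "
from h import *
status();theta('s12.png')"
```

```text
t 17.7 TIP [-85.9  -0.1  68.3] rot [ 0.003 -0.585 -0.001] q [ 0.91 -0.01 -0.72  2.37 -0.81  0.33 -0.41] f [-0.55 -0.54 -1.17]
top corner 288.8181818181818 137 [ -89.2 -100.    93.5] area 6695 theta 0.023
```

jog_arm(plan=[[[0,0,0],[-0.0006,0,0.001],0],[[0,0,0],[-0.0013,0,0.002],0],[[0,0,0],[-0.002,0,0.003],0],[[0,0,0],[-0.0027,0,0.004],0],[[0,0,0],[-0.0034,0,0.005],0],[[0,0,0],[-0.0041,0,0.006],0],[[0,0,0],[-0.0048,0,0.007],0],[[0,0,0],[-0.0055,0,0.0084],0]])

```text
clock: 18.42
position: [0.5147, -0.0509, 0.0316]
ee_rot: [0.95, 0.119, 0.286, -0.034]
ft_force: [-0.6, 0.5, -0.7]
grip_width: 0.001
grasp_force: 0.0
```

```bash
python3 -c "
from h import *
status();theta('s13.png');goto((-86,-5,45),.58)
c=camera('top');cv2.imwrite('pics/z5.png',cv2.resize(np.hstack([cv2.imread('pics/s13.png')[90:250,200:410],c['img'][120:280,240:450,::-1]]),(800,305)))"
```

```text
t 18.42 TIP [-85.8  -0.2  58.3] rot [ 0.003 -0.585 -0.   ] q [ 0.91  0.02 -0.72  2.38 -0.83  0.3  -0.39] f [-0.58  0.49 -0.75]
top corner 288.4 137 [ -87.5 -100.    95. ] area 6622 theta 0.034
(-86, -5, 45) turn [ 0.003 -0.005  0.   ] shift [-0.0074  0.0048  0.0108]
```

View pics/z5.png

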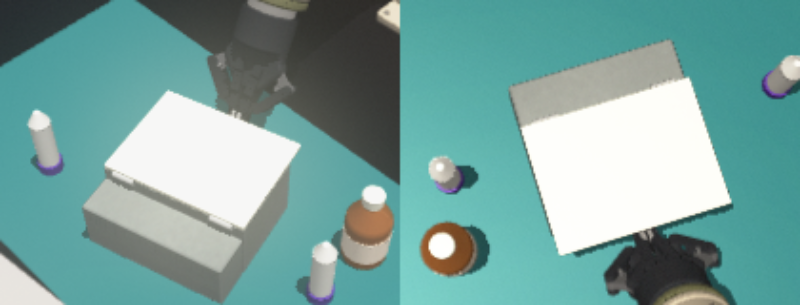

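The picture shows the cover lying shut on the box, with all three bystanders in place and the finger load at zero. I'll back out now.

jog_arm(plan=[[[0,0,0],[-0.004,0,-0.0026],0],[[0,0,0],[-0.008,0,-0.0052],0],[[0,0,0],[-0.012,0,-0.0078],0],[[0,0,0],[-0.016,0,-0.0104],0],[[0,0,0],[-0.02,0,-0.013],0],[[0,0,0],[-0.02,0,-0.013],0]])

```text
clock: 19.02
position: [0.4909, -0.0567, 0.0313]
ee_rot: [0.95, 0.119, 0.286, -0.034]
ft_force: [-0.4, -0.2, 0.3]
grip_width: 0.001
grasp_force: 0.0
```

```bash
python3 -c "
from h import *
status();theta();goto((-130,0,80),.3)"
```

```text
t 19.02 TIP [-1.103e+02  1.000e-01  5.800e+01] rot [ 0.003 -0.585  0.   ] q [ 1.16 -0.03 -0.92  2.42 -0.94  0.35 -0.25] f [-0.42 -0.19  0.29]
top corner 288.4 137 [ -87.5 -100.    95. ] area 6682 theta 0.034
(-130, 0, 80) turn [ 0.004 -0.285  0.   ] shift [-0.0133 -0.0001 -0.0305]
```

jog_arm(plan=[[[0,-0.07,0],[-0.012,0,-0.012],0],[[0,-0.14,0],[-0.018,0,-0.022],0],[[0,-0.2,0],[-0.018,0,-0.034],0],[[0,-0.285,0],[-0.018,0,-0.046],0],[[0,-0.285,0],[-0.018,0,-0.06],0],[[0,-0.285,0],[-0.01,0,-0.09],0],[[0,-0.285,0],[0.0,0,-0.12],0],[[0,-0.285,0],[0.0,0,-0.15],0]])

```text
clock: 19.73
position: [0.4119, -0.076, 0.1591]
ee_rot: [0.981, 0.123, 0.15, -0.017]
ft_force: [0.5, -2.1, 0.4]
grip_width: -0.003
grasp_force: 0.0
```

```bash
python3 -c "
from h import *
status();theta();goto((-180,0,250),.3)"
```

```text
t 19.73 TIP [-183.5    0.9  189.7] rot [ 0.004 -0.303  0.001] q [ 1.18 -0.4  -0.79  2.21 -0.54  1.04 -0.68] f [ 0.5  -2.12  0.37]
top corner 288.4 137 [ -87.5 -100.    95. ] area 6631 theta 0.034
(-180, 0, 250) turn [ 0.008 -0.004  0.001] shift [ 0.0215 -0.0004 -0.0527]
```

jog_arm(plan=[[[0,0,0],[0,0,0],0],[[0,0,0],[0,0,0],0],[[0,0,0],[0,0,0],0],[[0,0,0],[0,0,0],0],[[0,0,0],[0,0,0],0],[[0,0,0],[0,0,0],0]])

```text
clock: 20.28
position: [0.411, -0.0764, 0.1559]
ee_rot: [0.981, 0.123, 0.148, -0.018]
ft_force: [-0.1, 0.0, -0.4]
grip_width: -0.004
grasp_force: 0.0
```

```bash
python3 -c "
from h import *
theta();print(hand_in())"
```

```text
top corner 288.4 137 [ -87.5 -100.    95. ] area 6613 theta 0.034
the job is handed in; nothing more can be done
None
```

I tipped the cover forward, let it fall free, caught it on the fingers at about 0.45 rad and lowered it shut. The arm is clear and the tubes and bottle looked undisturbed when last checked. I handed the job in at about 20 s; no verdict was shown.

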